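# Stack the guide-wheel axle of the saw's sliding table

### The job

The upright axle in the blue stand already has its first bearing on. Fit the tall spacer, then the loose bearing, then the red retaining cap over the axle, in that order, lowering each one all the way down by hand rather than letting it drop, so that each sits flat on the one below. The short spacer is not needed: leave it and everything else on the bench where it is.

Things in the scene. Friction and masses are not known exactly. Their poses are not given: they have to be found in the camera images.
- stand_seat (a point): Centre of the upper face of the bearing already fitted on the upright axle of the rigid, fixed stand, 48 mm above the bench; z up along the axle. Fitted bearing: 66 mm outside, 18 mm thick. Below it a neck and a round blue foot, 100 mm across, 12 mm high at its rim and 20 mm at the neck.
- stand_tip (a point): Centre of the top end of the axle, 68 mm above stand_seat. The axle is a dark steel shaft 30 mm in diameter; its last 8 mm taper to 20 mm at the tip.
- spacer_center (a point): Centre (half-way up, on the bore axis) of the loose tall spacer: plain bright aluminium tube, 60 mm outside, 34 mm bore right through, 34 mm tall, 180 g nominal; stands upright on the bench, either way up is the same. z along the bore.
- bearing_center (a point): Centre (half-way up, on the bore axis) of the loose bearing: steel ring with a dark seal band and balls showing on both faces, 66 mm outside, 34 mm bore right through, 18 mm thick, 270 g nominal; lies flat on the bench, either way up is the same. z along the bore.
- retainer_grip (a point): Point on the axis of the loose red retaining cap, in its hub, 30 mm above its underside, a good height to grip. It stands upright: flange 68 mm across and 8 mm thick at the bottom, hub 50 mm across above it, 44 mm tall over all; bore 34 mm, open at the underside, 36 mm deep, closed at the top; 180 g nominal. z up.
- spacer: The tall spacer's body; origin at the centre of its lower face, 17 mm below spacer_center.
- bearing: The loose bearing's body; origin at the centre of its lower face, 9 mm below bearing_center.
- retainer: The red retaining cap's body; origin at the centre of its underside, 30 mm below retainer_grip.
- short_spacer_center (a point): Bystander: centre of a short aluminium spacer that looks like the tall one (60 mm outside, 34 mm bore) but is only 14 mm tall. Not used.
- wrench_grip (a point): Bystander: handle of a wrench, 170 mm long, lying flat.
- hammer: Bystander: wooden-handled hammer, 200 mm long, lying flat; origin near the middle of its length.
- glue: Bystander: white bottle with an orange cap, 60 mm across, 150 mm tall; origin at the centre of its underside.
- tape_measure: Bystander: yellow tape measure lying flat, 70 x 70 x 34 mm, close in front of the robot; origin at the centre of its underside.
- offcut: Bystander: plywood offcut, 100 x 65 x 18 mm; origin at the centre of its underside.
Things that resemble listed ones, but are neither listed nor needed, are in the scene too. Several things look just like the spacer: the one meant starts farthest to the robot's right.

How it is judged (in metres and radians):
On the way, in this order (a step that is already met when the one before it is completed fails the run):
1. the tall spacer is fully down on the fitted bearing (horizontal distance between spacer_center and stand_seat below 0.005 m and z of spacer_center in the frame of stand_seat between 0.0145 and 0.0195 m and angle between the z axis of spacer_center and the z axis of stand_seat, either way round below 0.09 rad), for 0.2 s.
2. the loose bearing is fully down on the tall spacer, which is still home (all of step 1 and horizontal distance between bearing_center and stand_seat below 0.005 m and z of bearing_center in the frame of stand_seat between 0.0405 and 0.0455 m and angle between the z axis of bearing_center and the z axis of stand_seat, either way round below 0.09 rad), for 0.2 s.
At the end, for the whole second after the job is handed in: Tall spacer, loose bearing and red cap are on the axle in that order from below, each within 2.5 mm of its fully home height, within 5 mm of the axle's axis and within 5 degrees (0.09 rad) of square, at rest (under 20 mm/s) and released; the cap has its closed end up (all of step 2 and linear speed of each of spacer, bearing, retainer below 0.02 m/s and horizontal distance between retainer_grip and stand_seat below 0.005 m and z of retainer_grip in the frame of stand_seat between 0.0795 and 0.0845 m and angle between retainer_grip's own z axis and vertical below 0.09 rad); the robot touches nothing.
It fails at once if the tall spacer drops or is driven down the axle (faster than 0.6 m/s there) (horizontal distance between spacer_center and stand_seat below 0.012 m and z of spacer_center in the frame of stand_seat below 0.092 m and linear speed of spacer above 0.6 m/s).
It fails at once if the bearing drops or is driven down the axle (faster than 0.6 m/s there) (horizontal distance between bearing_center and stand_seat below 0.012 m and z of bearing_center in the frame of stand_seat below 0.118 m and linear speed of bearing above 0.6 m/s).
It fails at once if the retainer drops or is driven down the axle (faster than 0.6 m/s there) (horizontal distance between retainer_grip and stand_seat below 0.012 m and z of retainer_grip in the frame of stand_seat below 0.157 m and linear speed of retainer above 0.6 m/s).
It fails at once if the short spacer is moved more than 30 mm (distance of short_spacer_center from where it was at the start of the episode above 0.03 m).
It fails at once if another thing on the bench (wrench, hammer, glue bottle, tape measure, offcut) is moved more than 30 mm (distance of any of wrench_grip, hammer, glue, tape_measure, offcut from where it was at the start of the episode above 0.03 m).
It also fails if it takes over 61 s, if anything falls off the work surface, if the arm or the gripper's body presses on something with over 40 N, if the wrist force passes 120 N, or if a joint passes its speed limit or range.

### The arm

A 6-joint arm with a two-finger parallel gripper is mounted at the origin on the work surface. World frame = base frame: x ahead of the robot, y to its left, z up, the work surface at z = 0. Lengths are in mm, angles in rad, forces in N, time in s.
With the tool pointing down it reaches from about 300 to 825 mm from the base axis. Payload 5.4 kg.
Tool frame: the origin (TCP) lies at the very end of the fingers, on their centre line; the grasp point (between the pads) lies r.hold_point_z behind it (r.hold_point_z is the distance from the TCP to the grasp point, in mm); z points along the fingers, y is the direction in which the jaws open and shut (so a half turn about z gives the same grasp; the last joint's range is limited). The gripper opens to 92 mm and grips with 3 to 60 N. Pads are 20 mm wide; open, the fingers measure 128 mm over their backs; the gripper's body (75 mm by 189 mm) begins 69 mm behind the grasp point.
Start: joints at [-1.333, 0.158, 1.597, -0, 1.386, -0.21], TCP at [248.941, -518.3, 193.001] pointing down, gripper open.
Joint ranges: [-2.91, 2.91], [-0.94, 2.29], [0.18, 2.7], [-1.29, 4.43], [0.17, 2.64], [-3, 3]. Speed limits (rad/s): [2.57, 2.57, 3.14, 3.14, 3.14, 3.14].

### API

Orientations are given as a rotation vector (axis times angle).
In Python, from station import get_state, cams, workorder, spotter, r gives the robot as it stands. The module is installed in compiled form; this text tells all that it offers.
- The arm moves only by the tool arm_command, never from a script. Its argument "steps" is a list of rows, each a list of 3 entries, a list of its own where there are three numbers: the turn, a rotation vector about the tool's x, y, z in degrees, then the shift along the tool's x, y, z in m, then the opening, from 0 (shut) to 1 (fully open). In form: [[[rx, ry, rz], [tx, ty, tz], hand], ...]. A call has exactly 5 rows; each row is the pose to reach, as a shift and turn from the pose measured when the call began, along the tool's axes at that moment; what a row does not reach only later rows make up. A row lasts 1/8 s, in which the tool goes at most 62.5 mm and 10.7 degrees, less where a joint would pass 70% of its speed; a pose out of reach is approached as far as the arm can. A call with a gripper value outside its range is refused whole. The fingers move at their own pace and stop on an object; "squeeze" is the grip in N (left out, the last holds). Time passes only in rows, so rows that repeat a pose let the fingers close, or fill a call up. It gives the time, the measured TCP pose, the force and the opening at its end, in the units of the state.
- get_state(): the state, without advancing time (a new reading comes with each control period).
- cams.get_image(name): name is "scene" or "top" or "wrist"; returns a dict with "frame" (420x560x3 uint8, blue, green, red), "camera_matrix" (3x3 intrinsics, pixels), "pose" (4x4, takes a point from camera to world coordinates); the wrist camera has in their place "hand_eye" (4x4, takes a point from camera to tool coordinates, whose origin is the TCP and whose axes are the flange's). Camera axes: x right, y down, z forward; pixel columns grow to the right and rows downward; lengths in mm; the calibration is good to about 2 mm. The wrist camera is an equidistant fisheye: a pixel r from the principal point sees the ray r / f radians off the axis. A picture is of the moment at which its call begins: read the wrist's pose just before it. There is no depth.
- workorder.sign_off(): hands the job in, once; it reports no verdict.
Trained networks look in a picture, given as the dict that the camera call returned (one of the last four; its "shot" number tells which), for a name from the list of things; names that differ only in an ending like _2 or _b are one class to them, and where a whole thing is asked for, a point or a joint stands for the part that bears it (a point fixed in the world has none). Each returns a list of dicts, best first, with "confidence" (0 to 1); they miss things now and then, are a little off and sometimes report something else, mostly with a low value. They report only what shows in the picture. A call takes as long as a camera call. They do not tell look-alikes from the thing itself.
- spotter.masks_of(picture, target): "pixels" (420x560 bool, what is visible of it).
- spotter.tip_of(picture, target): "xyz" ([x, y, z] in mm, in the coordinates of the camera as it stood for that picture, good to about 4 mm: a listed point, or the origin of a listed thing).
The state is a dict: "time_s": time; "qpos": joint angles; "qd": joint speeds; "joint_torque": joint torques, N m; "ee_pos": TCP position; "eef_rot": TCP orientation; "wrist_force": force on the tool from outside, world axes, zero at the start; "torque": the same for the moment, N m; "finger_gap": finger opening in mm.
Only numpy, scipy, OpenCV 4.12 (cv2) and the standard library are available. Lean on these libraries where they do the work, as an engineer would, in place of code of your own. Each camera call takes 0.05 s, during which the arm holds its last target. There are 200 camera calls.

## Working session

There is one attempt and no reset: what is moved stays moved. The work goes in short steps, Python scripts to look and compute and a tool call to move; the robot and the scene stay as the last step left them, time stands still between calls to the robot, and variables do not carry over. Pictures are saved under pics/ and viewed, about 8 in all and at most 12, crops included, and the job is handed in when it is done.

Besides the shell and the picture viewer there is one more tool, called after "Call:" as name(argument=value, ...), one argument or row to a line, values as JSON. arm_command: Moves the arm, as the interface text tells. Its arguments: {"type":"object","properties":{"steps":{"type":"array","items":{"type":"array"}},"squeeze":{"type":"number"}},"required":["steps"]}

```bash
mkdir -p pics; python3 - <<'E'
from station import get_state, cams, spotter, r
import cv2, numpy as np
s=get_state(); print(s, r.hold_point_z)
for n in ("scene","top"):
    p=cams.get_image(n); print(n,p["shot"],p["camera_matrix"].tolist(),np.round(p["pose"],3).tolist())
    cv2.imwrite(f"pics/{n}0.png",p["frame"])
    for t in ["spacer_center","bearing_center","retainer_grip","short_spacer_center","stand_seat","stand_tip","glue","hammer","wrench_grip","tape_measure","offcut"]:
        for d in spotter.tip_of(p,t):
            w=p["pose"]@np.r_[d["xyz"],1]; u=p["camera_matrix"]@d["xyz"]; print(t,round(d["confidence"],2),w[:3].round(0),(u[:2]/u[2]).round())
E
```

```text
{'time_s': 0.0, 'qpos': array([-1.33311915e+00,  1.59033984e-01,  1.59820576e+00, -2.92031552e-05,
        1.38619038e+00, -2.10099304e-01]), 'qd': array([-0.00136132,  0.00102732, -0.00017314,  0.00159257, -0.00142469,
        0.00108258]), 'joint_torque': array([-4.62745284e-04, -3.85575771e+01, -3.22103691e+01,  7.02866307e-02,
        3.78718728e-02, -1.56870769e-04]), 'ee_pos': array([ 248.76795292, -517.67480857,  192.04067378]), 'eef_rot': array([-3.06139041e+00, -6.97104627e-01,  8.48289652e-05]), 'wrist_force': array([ 0.96311852, -0.69398901,  0.29970385]), 'torque': array([ 0.03852848, -0.0173834 , -0.02556886]), 'finger_gap': 92.25956258496741} 18.700000000000003
scene 1 [[462.0962155411248, 0.0, 275.9679523232167], [0.0, 462.0962155411248, 197.26448673430144], [0.0, 0.0, 1.0]] [[-0.389, 0.639, -0.664, 1222.946], [0.921, 0.269, -0.282, 243.656], [-0.002, -0.721, -0.693, 757.811], [0.0, 0.0, 0.0, 1.0]]
spacer_center 0.95 [460. 128.  18.] [360. 204.]
spacer_center 0.83 [392. 228.  21.] [410. 196.]
spacer_center 0.52 [ 471. -141.   -0.] [251. 182.]
bearing_center 0.75 [ 564.
[... 864 characters left out ...]
81.]
bearing_center 0.95 [ 561. -302.   11.] [416. 237.]
retainer_grip 0.82 [ 469. -137.   27.] [345. 276.]
short_spacer_center 0.94 [536. 292.   8.] [157. 243.]
short_spacer_center 0.37 [796.  87.   2.] [250. 136.]
stand_seat 0.77 [620. -20.  47.] [294. 207.]
stand_seat 0.49 [ 473. -137.    3.] [343. 275.]
stand_tip 0.91 [622. -28. 115.] [299. 201.]
stand_tip 0.17 [450. 131.   5.] [226. 283.]
glue 0.94 [800.  89.   1.] [249. 135.]
hammer 0.89 [747. 292.   3.] [163. 154.]
hammer 0.54 [454. 134.  17.] [224. 281.]
wrench_grip 0.77 [ 718. -273.    4.] [401. 171.]
wrench_grip 0.38 [622. -28. 115.] [299. 201.]
tape_measure 0.75 [409. -13.  -0.] [289. 302.]
offcut 0.73 [787. -91.  -3.] [324. 142.]
```

```bash
python3 - <<'E'
import cv2
a=cv2.imread("pics/scene0.png");cv2.imwrite("pics/scene0b.png",cv2.resize(a,(800,600),interpolation=cv2.INTER_CUBIC))
a=cv2.imread("pics/top0.png");cv2.imwrite("pics/top0b.png",cv2.resize(a,(800,600),interpolation=cv2.INTER_CUBIC))
E
```

```text
(no output)
```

View pics/scene0b.png

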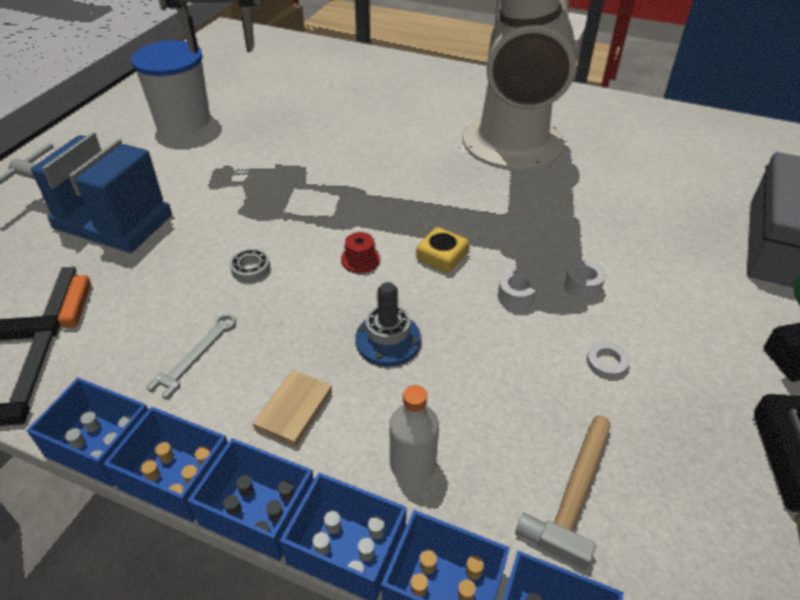

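View pics/top0b.png

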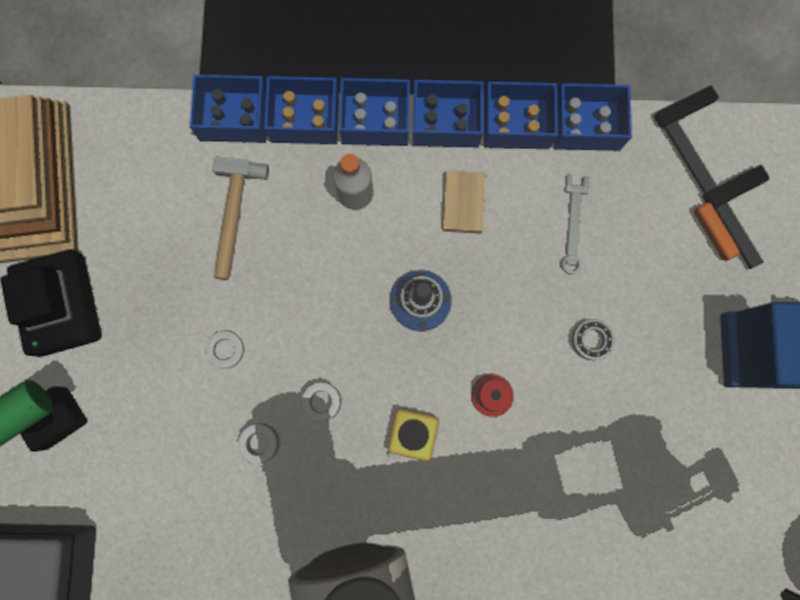

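Candidates for the tall spacer (in the enlarged scene view):
- ring at (517,290), world (457,130)
- ring at (585,280), world (392,228)
- thin ring at (607,360), world (534,291), which is the short spacer
- the stand's fitted bearing at (388,325)

Farthest to the robot's right (−y) of the tall ones is (517,290). Next I'll check it in a close crop and refine the positions by fitting silhouettes.

```bash
cat > h.py <<'E'
from station import get_state, cams, spotter, r
import cv2, numpy as np
from scipy.optimize import least_squares
from scipy.spatial.transform import Rotation as R
def T(s):
    m=np.eye(4); m[:3,:3]=R.from_rotvec(s["eef_rot"]).as_matrix(); m[:3,3]=s["ee_pos"]; return m
def shot(n):
    s=get_state(); p=cams.get_image(n)
    p["M"]=T(s)@p["hand_eye"] if n=="wrist" else p["pose"]; p["fish"]=n=="wrist"; return p
def proj(p,X):
    c=(np.atleast_2d(X)-p["M"][:3,3])@p["M"][:3,:3]; K=p["camera_matrix"]
    if p["fish"]:
        rr=np.hypot(c[:,0],c[:,1])+1e-9; k=np.arctan2(rr,c[:,2])/rr
        n=np.c_[c[:,0]*k,c[:,1]*k]
    else: n=c[:,:2]/c[:,2:]
    return n*[K[0,0],K[1,1]]+K[:2,2]
A=np.linspace(0,2*np.pi,72,endpoint=False)
def rings(x,y,spec):  # spec: (z,radius)
    return np.vstack([np.c_[x+q*np.cos(A),y+q*np.sin(A),0*A+z] for z,q in spec])
def fit(p,mask,x0,spec,hull=True):
    """fit xy by matching convex-hull centroid/area of mask with model silhouette"""
    n,l,st,ce=cv2.connectedComponentsWithStats(mask.astype(np.uint8))
    k=1+np.argmax(st[1:,4]); pts=np.argwhere(l==k)[:,::-1].astype(np.int32)
    h=cv2.convexHull(pts); m=cv2.moments(h); c=np.array([m["m10"],m["m01"]])/m["m00"]
    def f(v):
        q=cv2.moments(cv2.convexHull(proj(p,rings(v[0],v[1],spec)).astype(np.float32)))
        f.a=q["m00"]; return np.array([q["m10"],q["m01"]])/q["m00"]-c
    o=least_squares(f,x0,diff_step=1e-3); return o.x,m["m00"],f.a
E
python3 - <<'E'
from h import *
D={"spacer_center":((457,130),[(0,30),(34,30)]),"bearing_center":((562,-302),[(0,33),(18,33)]),"retainer_grip":((470,-136),[(0,34),(8,34),(8,25),(44,25)]),
"stand_tip":((620,-25),[(0,50),(12,50),(48,33),(108,15),(116,10)])}
for n in ("scene","top"):
    p=shot(n)
    for t,(x0,sp) in D.items():
        for d in spotter.masks_of(p,t):
            if d["confidence"]<.3: continue
            ys,xs=np.nonzero(d["pixels"]); e=proj(p,[[*x0,15]])[0]
            print(n,t,round(d["confidence"],2),(xs.mean().round(),ys.mean().round()),end=" ")
            if np.hypot(xs.mean()-e[0],ys.mean()-e[1])<20: print(fit(p,d["pixels"],x0,sp))
            else: print()
    if n=="scene":
        c=p["frame"][165:265,320:460]; cv2.imwrite("pics/crop1.png",cv2.resize(c,None,fx=5,fy=5,interpolation=cv2.INTER_CUBIC))
s=get_state(); print(T(s).round(3))
print(cams.get_image("wrist")["hand_eye"].round(3).tolist(),cams.get_image("wrist")["camera_matrix"].tolist())
E
```

```text
scene spacer_center 0.91 (np.float64(408.0), np.float64(196.0)) 
scene spacer_center 0.88 (np.float64(361.0), np.float64(203.0)) (array([455.22575211, 129.68533458]), 632.0, 668.6918531425763)
scene retainer_grip 0.72 (np.float64(251.0), np.float64(177.0)) (array([ 470.62991852, -140.26037152]), 625.0, 665.7519020735053)
scene retainer_grip 0.7 (np.float64(174.0), np.float64(185.0)) 
scene stand_tip 0.91 (np.float64(271.0), np.float64(232.0)) (array([620.38963838, -24.65285408]), 1837.5, 1940.0916564286454)
top spacer_center 0.8 (np.float64(181.0), np.float64(309.0)) 
top spacer_center 0.67 (np.float64(225.0), np.float64(281.0)) (array([454.94203743, 130.92555995]), 567.0, 614.0400434124749)
top spacer_center 0.36 (np.float64(295.0), np.float64(210.0)) 
top bearing_center 0.79 (np.float64(415.0), np.float64(237.0)) (array([ 562.02298023, -300.46878899]), 654.0, 710.5951145607978)
top retainer_grip 0.58 (np.float64(345.0), np.float64(276.0)) (array([ 469.80863772, -138.90076275]), 666.0, 720.221901181154)
top stand_tip 0.75 (np.float64(295.0), np.float64(210.0)) (array([620.64433632, -23.33683246]), 1448.0, 1472.5760457906872)
[[ 9.01000e-01  4.33000e-01  0.00000e+00  2.48945e+02]
 [ 4.33000e-01 -9.01000e-01 -0.00000e+00 -5.18331e+02]
 [ 0.00000e+00  0.00000e+00 -1.00000e+00  1.93025e+02]
 [ 0.00000e+00  0.00000e+00  0.00000e+00  1.00000e+00]]
[[0.001, -0.969, -0.246, 68.04], [1.0, 0.001, -0.0, 0.386], [0.001, -0.246, 0.969, -191.569], [0.0, 0.0, 0.0, 1.0]] [[325.19226210127806, 0.0, 281.1581250002928], [0.0, 325.19226210127806, 216.6178936428513], [0.0, 0.0, 1.0]]
```

View pics/crop1.png

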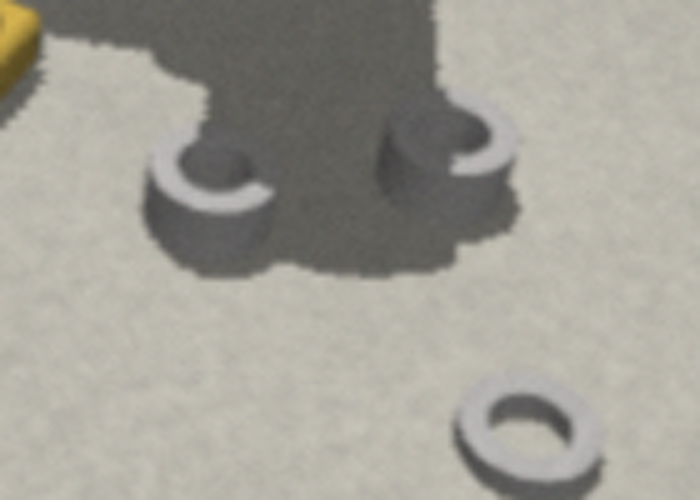

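The crop shows two tall rings, at (210,200) and (450,150), and the thin short ring at (530,420). The left tall ring is the one on the robot's right, world (455,130). The two cameras agree to about 1.5 mm. I'll head there with the tool turned to align with the world axes.

Call:
arm_command(
  steps=[
    [[0, 0, 8], [0.042, -0.044, 0], 1],
    [[0, 0, 16], [0.084, -0.089, 0], 1],
    [[0, 0, 25.7], [0.126, -0.134, 0], 1],
    [[0, 0, 25.7], [0.168, -0.178, 0], 1],
    [[0, 0, 25.7], [0.21, -0.223, 0], 1],
  ],
)

```text
time_s: 2.42
ee_pos: [342.0, -224.7, 193.2]
eef_rot: [3.141, -0.002, 0.001]
wrist_force: [1.6, 0.2, -0.3]
finger_gap: 91.8
```

Call:
arm_command(
  steps=[
    [[0, 0, 0], [0.018, -0.057, 0], 1],
    [[0, 0, 0], [0.036, -0.114, 0], 1],
    [[0, 0, 0], [0.054, -0.171, 0], 1],
    [[0, 0, 0], [0.072, -0.228, 0], 1],
    [[0, 0, 0], [0.091, -0.285, 0], 1],
  ],
)

```text
time_s: 3.05
ee_pos: [433.9, 62.2, 193.6]
eef_rot: [3.141, -0.002, 0.004]
wrist_force: [0.8, -0.6, 0.1]
finger_gap: 92.0
```

Call:
arm_command(
  steps=[
    [[0, 0, 0], [0.007, -0.023, 0.02], 1],
    [[0, 0, 0], [0.015, -0.047, 0.04], 1],
    [[0, 0, 0], [0.022, -0.07, 0.063], 1],
    [[0, 0, 0], [0.022, -0.07, 0.063], 1],
    [[0, 0, 0], [0.022, -0.07, 0.063], 1],
  ],
)

```text
time_s: 3.68
ee_pos: [456.5, 131.6, 131.3]
eef_rot: [3.14, -0.002, 0.005]
wrist_force: [0.1, -0.2, 0.4]
finger_gap: 91.6
```

```bash
cat > w.py <<'E'
from h import *
import sys
SP={"spacer_center":[(0,30),(34,30)],"bearing_center":[(0,33),(18,33)],"retainer_grip":[(0,34),(8,34),(8,25),(44,25)]}
def look(t,x0,name,cam="wrist",dz=0,view=True):
    p=shot(cam); s=get_state(); print("tcp",s["ee_pos"].round(1),s["eef_rot"].round(3),"gap",round(s["finger_gap"],1),"t",s["time_s"],"F",s["wrist_force"].round(1))
    sp=[(z+dz,q) for z,q in SP[t]]
    for d in spotter.masks_of(p,t)[:3]:
        ys,xs=np.nonzero(d["pixels"]); e=proj(p,[[*x0,15+dz]])[0]
        print("mask",round(d["confidence"],2),xs.mean().round(),ys.mean().round(),"exp",e.round(), *(fit(p,d["pixels"],x0,sp) if np.hypot(*(e-[xs.mean(),ys.mean()]))<60 else []))
    for d in spotter.tip_of(p,t)[:2]: print("tip",round(d["confidence"],2),(p["M"]@np.r_[d["xyz"],1])[:3].round(1))
    f=p["frame"].copy()
    for z,q in sp: cv2.polylines(f,[np.round(proj(p,rings(*x0,[(z,q)]))).astype(np.int32)],True,(0,255,0),1)
    cv2.imwrite("pics/"+name,f)
E
python3 -c "
from w import *
look('spacer_center',(455,130.3),'w1.png')"
```

```text
tcp [456.8 131.4 131.7] [ 3.14e+00 -3.00e-03  6.00e-03] gap 91.7 t 3.725 F [ 0.5 -0.4  0.3]
mask 0.96 205.0 270.0 exp [282. 209.]
mask 0.7 281.0 212.0 exp [282. 209.] [453.81255009 130.78060124] 3325.5 3476.8951740650227
mask 0.59 435.0 50.0 exp [282. 209.]
tip 0.81 [452.7 133.6  22.1]
tip 0.59 [388.4 227.5  20.6]
```

View pics/w1.png

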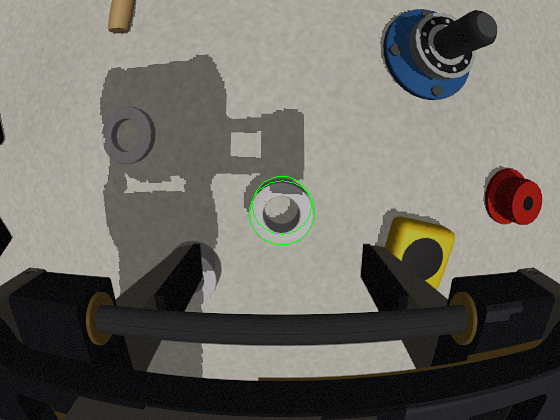

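The wrist view shows the spacer at (281,212), midway between the open fingers and matching the predicted outline. The look-alike at (205,270) is clear of the finger path. Next I descend and grip.

Call:
arm_command(
  steps=[
    [[0, 0, 0], [-0.002, 0.001, 0.04], 1],
    [[0, 0, 0], [-0.002, 0.001, 0.08], 1],
    [[0, 0, 0], [-0.002, 0.001, 0.11], 1],
    [[0, 0, 0], [-0.002, 0.001, 0.125], 1],
    [[0, 0, 0], [-0.002, 0.001, 0.125], 1],
  ],
  squeeze=25,
)

```text
time_s: 4.45
ee_pos: [455.3, 130.0, 6.6]
eef_rot: [3.141, -0.005, 0.005]
wrist_force: [0.3, 0.5, 0.3]
finger_gap: 92.1
```

Call:
arm_command(
  steps=[
    [[0, 0, 0], [0, 0, 0], 0.6],
    [[0, 0, 0], [0, 0, 0], 0.5],
    [[0, 0, 0], [0, 0, 0], 0.4],
    [[0, 0, 0], [0, 0, 0], 0.4],
    [[0, 0, 0], [0, 0, 0], 0.4],
  ],
  squeeze=25,
)

```text
time_s: 5.08
ee_pos: [455.8, 130.3, 7.2]
eef_rot: [3.141, -0.005, 0.007]
wrist_force: [-1.8, 1.9, 5.3]
finger_gap: 57.6
```

Call:
arm_command(
  steps=[
    [[0, 0, 0], [0, 0, -0.02], 0.4],
    [[0, 0, 0], [0, 0, -0.06], 0.4],
    [[0, 0, 0], [0, 0, -0.1], 0.4],
    [[0, 0, 0], [0, 0, -0.145], 0.4],
    [[0, 0, 0], [0, 0, -0.145], 0.4],
  ],
)

```text
time_s: 5.7
ee_pos: [457.6, 130.2, 155.4]
eef_rot: [3.141, -0.005, 0.018]
wrist_force: [1.2, -0.6, -3.1]
finger_gap: 57.8
```

```bash
python3 -c "
from w import *
look('spacer_center',get_state()['ee_pos'][:2],'w2.png',dz=get_state()['ee_pos'][2]-7)
p=shot('scene')
for d in spotter.masks_of(p,'spacer_center'):
    ys,xs=np.nonzero(d['pixels']); print(d['confidence'],xs.mean(),ys.mean())
s=get_state(); e=s['ee_pos']; print(proj(p,[e]));
for n,dz in (('scene',e[2]-7),('top',e[2]-7)):
    p=shot(n); print(n,proj(p,[[e[0],e[1],e[2]+10]]))
    for d in spotter.masks_of(p,'spacer_center'):
        ys,xs=np.nonzero(d['pixels']); print(d['confidence'],xs.mean(),ys.mean())
"
```

```text
tcp [455.7 130.2 152.7] [ 3.141 -0.005  0.01 ] gap 58.0 t 5.75 F [ 0.1  0.6 -3.4]
mask 0.84 186.0 255.0 exp [280. 251.]
mask 0.66 281.0 259.0 exp [280. 251.] [455.94284728 129.62515791] 9076.0 9496.647390044644
tip 0.64 [392.2 226.1  19.6]
0.96 408.20064205457464 196.03210272873193
0.81 369.62109375 153.22005208333334
[[369.88409314 157.29110546]]
scene [[370.55626698 153.52026082]]
0.88 408.38102893890675 195.94212218649517
0.85 369.3610354223433 153.43869209809264
top [[217.80840046 281.15777564]]
0.66 180.710843373494 318.2590361445783
```

View pics/w2.png

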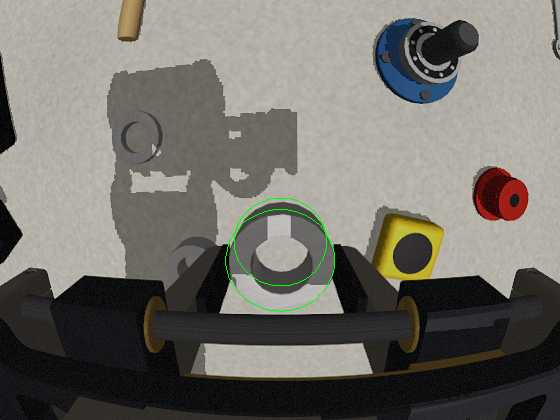

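The spacer is held centred at (281,259). While the stand is still in wrist view at (420,60), I'll measure it in that frame.

```bash
python3 -c "
from w import *
S=[(0,50),(12,50),(48,33),(108,15),(116,10)]
for n in ('wrist','top','scene'):
    p=shot(n)
    for t in ('stand_tip','stand_seat'):
        for d in spotter.masks_of(p,t)[:1]: print(n,round(d['confidence'],2),fit(p,d['pixels'],(620,-24),S))
        for d in spotter.tip_of(p,t)[:1]: print(n,t,round(d['confidence'],2),(p['M']@np.r_[d['xyz'],1])[:3].round(1))
    # dark shaft segmentation: blue foot too
    f=p['frame'].astype(int); b=(f[...,0]>f[...,2]+50)&(f[...,0]>f[...,1]+25); e=proj(p,[[620,-24,10]])[0]
    Y,X=np.mgrid[:420,:560]; b&=np.hypot(X-e[0],Y-e[1])<65
    print(n,'foot',fit(p,b,(620,-24),S[:2]))
"
```

```text
wrist 0.66 (array([619.25693805, -22.32911794]), 6885.5, 7150.078071300944)
wrist stand_tip 0.75 [621.8 -19.8 114.5]
wrist 0.76 (array([619.01386181, -22.15787043]), 6830.5, 7151.7225637163065)
wrist stand_seat 0.8 [621.2 -22.2  48.4]
wrist foot (array([615.96701516, -18.36947219]), 4512.0, 5875.533558952608)
top 0.62 (array([620.37035576, -22.76261527]), 1414.5, 1472.69045558176)
top stand_tip 0.91 [617.  -26.  114.2]
top 0.82 (array([619.61626317, -22.36592824]), 1391.5, 1473.018491466064)
top stand_seat 0.76 [619.4 -19.5  48.2]
top foot (array([588.66818357, -45.72611736]), 80.5, 1487.743705346249)
scene 0.67 (array([621.34121431, -24.62408018]), 1796.5, 1942.4608854644466)
scene stand_tip 0.88 [619.6 -23.8 113.4]
scene 0.74 (array([620.73572477, -24.38351011]), 1848.5, 1941.1955262328265)
scene stand_seat 0.8 [622.3 -23.6  44.5]
scene foot (array([644.34574365, -33.62331258]), 338.0, 1501.1855503013358)
```

Call:
arm_command(
  steps=[
    [[0, 0, 0], [0.041, 0.038, 0], 0.4],
    [[0, 0, 0], [0.082, 0.076, 0], 0.4],
    [[0, 0, 0], [0.123, 0.114, 0], 0.4],
    [[0, 0, 0], [0.164, 0.153, 0], 0.4],
    [[0, 0, 0], [0.164, 0.153, 0], 0.4],
  ],
)

```text
time_s: 7.52
ee_pos: [620.3, -26.2, 152.0]
eef_rot: [3.141, -0.011, 0.007]
wrist_force: [-0.9, 0.8, -2.6]
finger_gap: 57.9
```

```bash
python3 - <<'E'
from w import *
s=get_state(); e=s["ee_pos"]; print(e.round(1),s["eef_rot"].round(3),s["finger_gap"])
look('spacer_center',e[:2],'w3.png',dz=e[2]-7)
ims=[]
for n in ("scene","top"):
    p=shot(n); f=cv2.resize(p["frame"],None,fx=4,fy=4,interpolation=cv2.INTER_CUBIC)
    for X,col in ((rings(620,-23,[(116,10)]),(0,255,255)),(rings(620,-23,[(48,33)]),(255,255,0)),(rings(e[0],e[1],[(e[2]-7,30)]),(0,255,0)),(rings(e[0],e[1],[(e[2]+27,30)]),(0,255,0))):
        cv2.polylines(f,[np.round(proj(p,X)*4+1.5).astype(np.int32)],True,col,1)
    c=(proj(p,[[620,-23,110]])[0]*4).astype(int); ims.append(f[c[1]-280:c[1]+280,c[0]-200:c[0]+200])
cv2.imwrite("pics/both3.png",np.hstack(ims))
E
```

```text
[620.3 -26.2 152. ] [ 3.141 -0.011  0.007] 57.924051533691824
tcp [618.9 -24.2 152.1] [-3.141  0.008 -0.005] gap 57.7 t 7.575 F [-0.8  1.2 -2.7]
mask 0.69 281.0 258.0 exp [280. 251.] [618.68590492 -26.89479667] 9086.0 9509.381920901476
```

View pics/both3.png

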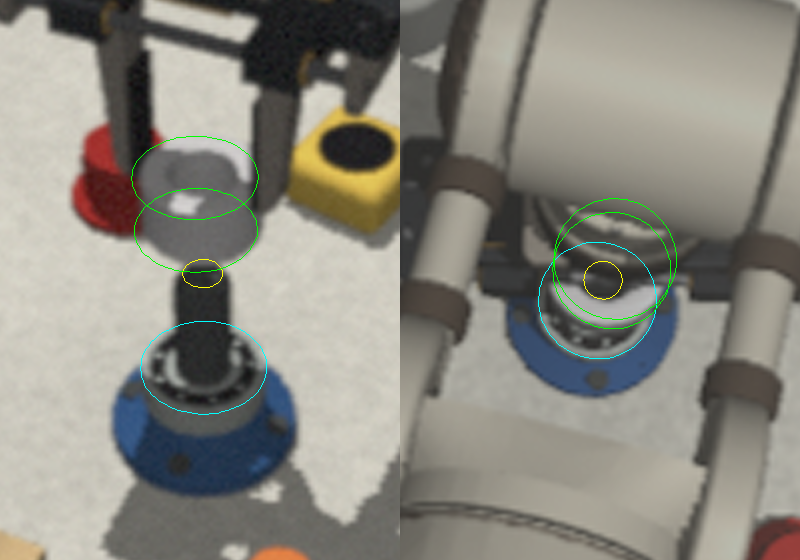

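Scene half: the spacer hangs at about (199,200), nearly in line with the axle at (203,300). It is about 1.5 mm low in y. I'll correct that and lower onto the taper.

Call:
arm_command(
  steps=[
    [[0, 0, 0], [0.001, -0.001, 0.01], 0.4],
    [[0, 0, 0], [0.001, -0.001, 0.02], 0.4],
    [[0, 0, 0], [0.001, -0.001, 0.03], 0.4],
    [[0, 0, 0], [0.001, -0.001, 0.04], 0.4],
    [[0, 0, 0], [0.001, -0.001, 0.045], 0.4],
  ],
)

```text
time_s: 8.4
ee_pos: [619.1, -21.1, 107.4]
eef_rot: [3.141, -0.003, 0.007]
wrist_force: [1.8, -1.2, -2.3]
finger_gap: 57.8
```

```bash
cat > st.py <<'E'
from h import *
import sys
def avg(n=8):
    L=[]
    for _ in range(n): L.append(get_state()); cams.get_image("wrist")
    for k in ("ee_pos","eef_rot","wrist_force","torque"): print(k,np.mean([l[k] for l in L],0).round(3),np.std([l[k] for l in L],0).round(2))
    print(L[-1]["time_s"],L[-1]["finger_gap"])
if __name__=="__main__": avg(4)
E
python3 st.py
```

```text
ee_pos [619.069 -21.097 107.422] [0.1  0.02 0.31]
eef_rot [ 3.141e+00 -3.000e-03  6.000e-03] [0. 0. 0.]
wrist_force [ 1.49  -0.713 -2.694] [0.17 0.58 0.39]
torque [-0.064 -0.237  0.013] [0.02 0.1  0.01]
8.55 57.76122808664503
```

Call:
arm_command(
  steps=[
    [[0, 0, 0], [0.0005, 0.001, 0.006], 0.4],
    [[0, 0, 0], [0.0005, 0.001, 0.014], 0.4],
    [[0, 0, 0], [0.0005, 0.001, 0.022], 0.4],
    [[0, 0, 0], [0.0005, 0.001, 0.03], 0.4],
    [[0, 0, 0], [0.0005, 0.001, 0.03], 0.4],
  ],
)

```text
time_s: 9.22
ee_pos: [619.3, -22.0, 77.1]
eef_rot: [-3.141, 0.003, -0.004]
wrist_force: [0.9, -0.5, -2.4]
finger_gap: 58.0
```

```bash
python3 st.py
```

```text
ee_pos [619.638 -22.051  77.856] [0.26 0.07 0.48]
eef_rot [ 1.571 -0.002  0.004] [2.72 0.   0.  ]
wrist_force [ 0.225  0.33  -2.264] [0.67 0.74 0.23]
torque [ 0.037  0.015 -0.017] [0.04 0.03 0.01]
9.375 57.609155929591516
```

Call:
arm_command(
  steps=[
    [[0, 0, 0], [0, 0, 0.006], 0.4],
    [[0, 0, 0], [0, 0, 0.012], 0.4],
    [[0, 0, 0], [0, 0, 0.017], 0.4],
    [[0, 0, 0], [0, 0, 0.021], 0.4],
    [[0, 0, 0], [0, 0, 0.023], 0.4],
  ],
)

```text
time_s: 10.05
ee_pos: [620.0, -22.1, 55.2]
eef_rot: [3.141, -0.003, 0.007]
wrist_force: [-3.7, 0.5, 6.3]
finger_gap: 57.9
```

```bash
python3 st.py
```

```text
ee_pos [620.122 -22.138  55.46 ] [0.15 0.03 0.15]
eef_rot [ 3.141e+00 -3.000e-03  7.000e-03] [0. 0. 0.]
wrist_force [-0.787  0.505 -0.06 ] [1.68 0.41 3.73]
torque [0.076 0.177 0.009] [0.11 0.3  0.02]
10.2 57.950129464206775
```

Call:
arm_command(
  steps=[
    [[0, 0, 0], [0, 0, 0.001], 0.4],
    [[0, 0, 0], [0, 0, 0.001], 0.4],
    [[0, 0, 0], [0, 0, 0.001], 0.7],
    [[0, 0, 0], [0, 0, 0.001], 0.9],
    [[0, 0, 0], [0, 0, 0.001], 1],
  ],
)

```text
time_s: 10.88
ee_pos: [620.4, -22.2, 54.6]
eef_rot: [3.141, -0.003, 0.009]
wrist_force: [-0.5, 0.3, 0.4]
finger_gap: 82.2
```

Call:
arm_command(
  steps=[
    [[0, 0, 0], [0, 0, 0], 1],
    [[0, 0, 0], [0, 0, -0.02], 1],
    [[0, 0, 0], [0, 0, -0.06], 1],
    [[0, 0, 0], [0, 0, -0.11], 1],
    [[0, 0, 0], [0, 0, -0.14], 1],
  ],
)

```text
time_s: 11.5
ee_pos: [621.2, -22.4, 199.7]
eef_rot: [3.14, -0.003, 0.017]
wrist_force: [0.3, -0.1, -0.0]
finger_gap: 92.1
```

```bash
python3 - <<'E'
from w import *
look('spacer_center',(620,-22.5),'w4.png',dz=48)
p=shot("scene")
for d in spotter.masks_of(p,'spacer_center')[:3]+spotter.masks_of(p,'short_spacer_center')[:2]:
    ys,xs=np.nonzero(d["pixels"]);print(round(d["confidence"],2),xs.mean(),ys.mean())
print(proj(p,[[620,-22.5,65]]))
for d in spotter.tip_of(p,'spacer_center')[:3]: print((p["M"]@np.r_[d["xyz"],1])[:3].round(1),d["confidence"])
f=cv2.resize(p["frame"],None,fx=5,fy=5,interpolation=cv2.INTER_CUBIC)
for z,q in ((48,30),(82,30),(116,10)): cv2.polylines(f,[np.round(proj(p,rings(620,-22.5,[(z,q)]))*5+2).astype(np.int32)],True,(0,255,0),1)
c=(proj(p,[[620,-23,80]])[0]*5).astype(int); cv2.imwrite("pics/c4.png",f[c[1]-250:c[1]+250,c[0]-250:c[0]+250])
E
```

```text
tcp [623.1 -22.8 203.8] [ 3.138e+00 -3.000e-03  2.700e-02] gap 91.7 t 11.55 F [0.6 0.  2.5]
mask 0.6 281.0 205.0 exp [280. 205.] [618.90202832 -23.08222093] 2922.5 3047.2377820172114
tip 0.88 [619.3 -20.5  64.4]
tip 0.28 [ 469.8 -138.6   29.5]
0.9 270.4482109227872 221.02448210922788
0.82 408.4967213114754 195.6672131147541
0.91 424.81957773512477 251.8886756238004
[[271.38764973 218.12474783]]
[623.7 -21.5  62.4] 0.85
[392.2 228.3  19.1] 0.71
[621.3 -25.1  44.4] 0.46
```

View pics/c4.png

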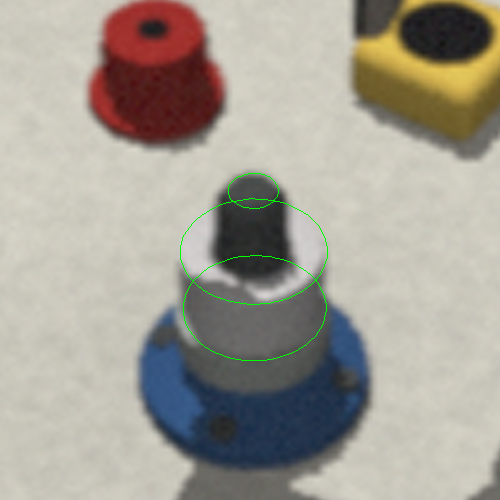

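The crop shows the spacer fully down at the predicted outline (centre about (254,300)), level on the fitted bearing with the axle through it. Next the loose bearing.

Call:
arm_command(
  steps=[
    [[0, 0, 0], [-0.012, 0.056, 0], 1],
    [[0, 0, 0], [-0.024, 0.111, 0], 1],
    [[0, 0, 0], [-0.036, 0.167, 0], 1],
    [[0, 0, 0], [-0.048, 0.222, 0], 1],
    [[0, 0, 0], [-0.06, 0.278, 0], 1],
  ],
)

```text
time_s: 12.48
ee_pos: [556.8, -300.9, 190.9]
eef_rot: [-3.14, 0.003, -0.0]
wrist_force: [0.8, 0.2, -0.1]
finger_gap: 92.2
```

Call:
arm_command(
  steps=[
    [[0, 0, 0], [0, 0, 0.03], 1],
    [[0, 0, 0], [0, 0, 0.06], 1],
    [[0, 0, 0], [0, 0, 0.08], 1],
    [[0, 0, 0], [0, 0, 0.08], 1],
    [[0, 0, 0], [0, 0, 0.08], 1],
  ],
)

```text
time_s: 13.1
ee_pos: [557.5, -301.0, 112.0]
eef_rot: [-3.141, 0.003, -0.002]
wrist_force: [0.1, 0.0, 0.5]
finger_gap: 92.2
```

```bash
python3 - <<'E'
from w import *
look('bearing_center',(562,-300.5),'w5.png')
look('bearing_center',(562,-300.5),'w5.png',"scene")
E
python3 st.py
```

```text
tcp [ 557.7 -301.2  112.5] [-3.141e+00  3.000e-03 -3.000e-03] gap 92.1 t 13.15 F [-0.6 -0.1  0.1]
mask 0.95 280.0 207.0 exp [280. 206.] [ 561.12366981 -300.71848937] 3970.5 4182.987762475153
tip 0.78 [ 561.9 -301.8    8. ]
tcp [ 557.5 -301.2  112.3] [-3.141e+00  3.000e-03 -3.000e-03] gap 91.7 t 13.3 F [-0.2 -0.4  0.2]
tip 0.94 [ 559.5 -300.3    7. ]
ee_pos [ 557.022 -300.866  111.466] [0.12 0.07 0.22]
eef_rot [-3.14e+00  3.00e-03 -1.00e-03] [0. 0. 0.]
wrist_force [ 0.328  0.365 -0.254] [0.42 0.63 0.53]
torque [ 0.041  0.016 -0.   ] [0.02 0.02 0.04]
13.55 91.64732710379475
```

Call:
arm_command(
  steps=[
    [[0, 0, 0], [0.0045, 0, 0.04], 1],
    [[0, 0, 0], [0.0045, 0, 0.07], 1],
    [[0, 0, 0], [0.0045, 0, 0.095], 1],
    [[0, 0, 0], [0.0045, 0, 0.107], 1],
    [[0, 0, 0], [0.0045, 0, 0.107], 1],
  ],
  squeeze=30,
)

```text
time_s: 14.22
ee_pos: [561.0, -300.3, 3.5]
eef_rot: [-3.139, 0.003, 0.001]
wrist_force: [-1.2, -0.4, 0.2]
finger_gap: 91.8
```

```bash
python3 st.py
```

```text
ee_pos [ 561.773 -300.901    4.769] [0.53 0.42 0.79]
eef_rot [-3.14e+00  3.00e-03 -2.00e-03] [0. 0. 0.]
wrist_force [-0.403  0.056 -0.064] [0.52 0.46 0.43]
torque [ 0.057  0.025 -0.009] [0.04 0.04 0.01]
14.375 91.97428695260216
```

Call:
arm_command(
  steps=[
    [[0, 0, 0], [0, 0, 0], 0.7],
    [[0, 0, 0], [0, 0, 0], 0.6],
    [[0, 0, 0], [0, 0, 0], 0.5],
    [[0, 0, 0], [0, 0, 0], 0.4],
    [[0, 0, 0], [0, 0, 0], 0.4],
  ],
  squeeze=30,
)

```text
time_s: 15.05
ee_pos: [562.2, -301.3, 5.5]
eef_rot: [-3.141, 0.003, -0.004]
wrist_force: [-0.8, 0.5, -0.2]
finger_gap: 43.9
```

```bash
python3 st.py
```

```text
ee_pos [ 562.26  -301.274    5.544] [0.02 0.01 0.01]
eef_rot [-3.141e+00  3.000e-03 -4.000e-03] [0. 0. 0.]
wrist_force [ 0.239 -0.072 -0.17 ] [0.65 0.39 0.44]
torque [0.051 0.027 0.003] [0.02 0.03 0.03]
15.2 36.93676304755542
```

Call:
arm_command(
  steps=[
    [[0, 0, 0], [0, 0, -0.02], 0.4],
    [[0, 0, 0], [0, 0, -0.06], 0.4],
    [[0, 0, 0], [0, 0, -0.11], 0.4],
    [[0, 0, 0], [0, 0, -0.15], 0.4],
    [[0, 0, 0], [0, 0, -0.15], 0.4],
  ],
)

```text
time_s: 15.88
ee_pos: [564.6, -303.4, 162.0]
eef_rot: [3.135, -0.003, 0.017]
wrist_force: [-0.3, 0.1, 0.7]
finger_gap: 36.6
```

```bash
python3 - <<'E'
from w import *
import st; st.avg(4)
e=get_state()["ee_pos"]; look('bearing_center',e[:2],'w6.png',dz=e[2]-4)
look('bearing_center',e[:2],'w6s.png',"scene",dz=e[2]-4)
E
```

```text
ee_pos [ 562.801 -302.015  157.987] [1.23 0.94 2.7 ]
eef_rot [ 1.569e+00 -1.000e-03  7.000e-03] [2.72 0.   0.01]
wrist_force [-0.316 -0.238  0.082] [0.36 0.42 0.4 ]
torque [ 0.009  0.029 -0.018] [0.02 0.01 0.03]
16.025 36.55837904091734
tcp [ 561.  -300.6  153.8] [-3.139e+00  3.000e-03  0.000e+00] gap 36.8 t 16.125 F [ 1.  -0.   0.1]
mask 0.59 281.0 201.0 exp [280. 253.] [ 591.78446925 -301.31241819] 3005.5 10559.405072053196
tip 0.94 [ 558.9 -300.4    9.2]
tcp [ 561.3 -300.9  154.2] [-3.14e+00  3.00e-03 -1.00e-03] gap 36.6 t 16.275 F [-0.1 -0.2 -0.4]
mask 0.74 251.0 177.0 exp [164. 132.]
mask 0.72 174.0 185.0 exp [164. 132.] [ 693.90599289 -193.55843935] 535.5 869.5768492422067
tip 0.85 [ 561.7 -300.5    7. ]
tip 0.2 [ 717.5 -272.9    1.5]
```

View pics/w6.png

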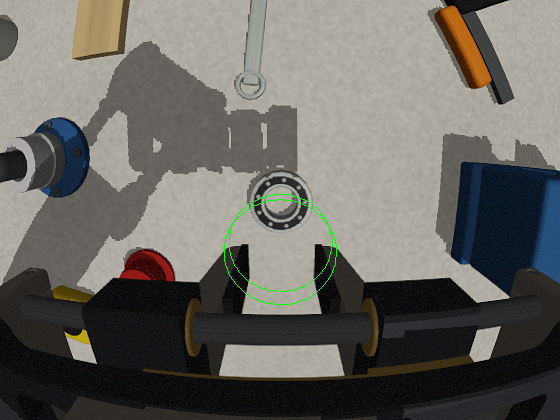

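The bearing at (281,201) was not gripped and has not moved. The fingers closed to the commanded 0.4, which is a gap of 36.6 mm. I'll find out why by checking where the fingertips project in this picture.

```bash
python3 - <<'E'
from w import *
p=shot("wrist"); M=p["hand_eye"]; p["M"]=M; g=get_state()["finger_gap"]/2; print(g)
for x in (-10,10):
  for k in (0,8,18.7,30,50): print(x,k,proj(p,[[x,-g,-k],[x,g,-k],[x,g+18,-k]]).round(0).tolist())
f=p["frame"][220:320,200:360]; cv2.imwrite("pics/tips.png",cv2.resize(f,None,fx=5,fy=5,interpolation=cv2.INTER_CUBIC))
s=get_state(); print(s["qpos"].round(4),s["ee_pos"])
p=shot("scene"); e=s["ee_pos"]; print(proj(p,[e])[0])
f=cv2.resize(p["frame"],None,fx=5,fy=5,interpolation=cv2.INTER_CUBIC)
for d in(-g,g,-g-18,g+18): 
  c=np.round(proj(p,[e+[0,d,0]])[0]*5+2).astype(int); cv2.circle(f,tuple(int(v) for v in c),4,(0,255,0),1)
f=f[c[1]-250:c[1]+250,c[0]-300:c[0]+200]
a=cv2.imread("pics/tips.png")[:,:800]; a=cv2.resize(a,(300,188)); f[:188,:300]=a; cv2.imwrite("pics/tip2.png",f)
E
```

```text
18.418202485822725
-10 0 [[251.0, 262.0], [309.0, 262.0], [337.0, 261.0]]
-10 8 [[250.0, 267.0], [310.0, 267.0], [339.0, 266.0]]
-10 18.7 [[248.0, 274.0], [312.0, 274.0], [342.0, 273.0]]
-10 30 [[246.0, 282.0], [313.0, 282.0], [345.0, 282.0]]
-10 50 [[242.0, 299.0], [317.0, 300.0], [353.0, 299.0]]
10 0 [[250.0, 232.0], [310.0, 232.0], [339.0, 232.0]]
10 8 [[249.0, 236.0], [311.0, 236.0], [341.0, 235.0]]
10 18.7 [[247.0, 241.0], [313.0, 241.0], [344.0, 241.0]]
10 30 [[245.0, 248.0], [315.0, 248.0], [348.0, 248.0]]
10 50 [[241.0, 262.0], [319.0, 262.0], [356.0, 262.0]]
[-0.6824  0.3446  1.4512  0.0018  1.3451  0.8899] [ 561.72057201 -301.18608162  155.01273193]
[164.4961063  136.02741184]
```

View pics/tip2.png

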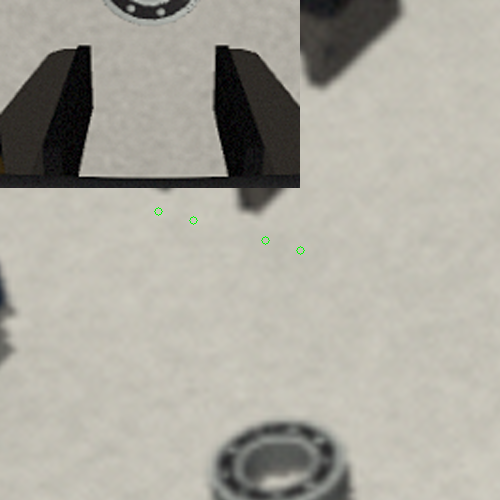

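Both views show the real finger ends about 20 mm short of the reported TCP: the visible tip is at about (250,210), against the predicted (265,240). So the fingers passed above the 18 mm bearing. I'll reopen and go about 18 mm lower than before.

Call:
arm_command(
  steps=[
    [[0, 0, 0], [0.0005, 0, 0.02], 1],
    [[0, 0, 0], [0.0005, 0, 0.04], 1],
    [[0, 0, 0], [0.0005, 0, 0.06], 1],
    [[0, 0, 0], [0.0005, 0, 0.08], 1],
    [[0, 0, 0], [0.0005, 0, 0.1], 1],
  ],
)

```text
time_s: 17.1
ee_pos: [562.3, -301.0, 53.5]
eef_rot: [-3.14, 0.003, -0.002]
wrist_force: [0.2, 0.1, -0.0]
finger_gap: 84.7
```

Call:
arm_command(
  steps=[
    [[0, 0, 0], [0, 0, 0], 1],
    [[0, 0, 0], [0, 0, 0.015], 1],
    [[0, 0, 0], [0, 0, 0.03], 1],
    [[0, 0, 0], [0, 0, 0.045], 1],
    [[0, 0, 0], [0, 0, 0.045], 1],
  ],
)

```text
time_s: 17.73
ee_pos: [561.1, -300.0, 6.5]
eef_rot: [-3.138, 0.003, 0.002]
wrist_force: [-0.3, 0.2, 0.4]
finger_gap: 91.8
```

```bash
python3 st.py
```

```text
ee_pos [ 562.029 -300.723    7.892] [0.6  0.47 0.94]
eef_rot [-3.14e+00  3.00e-03 -1.00e-03] [0. 0. 0.]
wrist_force [ 0.257 -0.129  0.192] [0.88 0.33 0.18]
torque [0.053 0.012 0.008] [0.01 0.02 0.01]
17.875 91.57786123756603
```

Call:
arm_command(
  steps=[
    [[0, 0, 0], [0, 0, 0.005], 1],
    [[0, 0, 0], [0, 0, 0.01], 1],
    [[0, 0, 0], [0, 0, 0.015], 1],
    [[0, 0, 0], [0, 0, 0.02], 1],
    [[0, 0, 0], [0, 0, 0.02], 1],
  ],
)

```text
time_s: 18.55
ee_pos: [562.5, -301.0, -11.5]
eef_rot: [-3.141, 0.003, -0.002]
wrist_force: [0.5, -0.1, -0.1]
finger_gap: 92.2
```

```bash
python3 st.py
```

```text
ee_pos [ 562.802 -301.269  -11.007] [0.21 0.17 0.33]
eef_rot [-3.141e+00  3.000e-03 -3.000e-03] [0. 0. 0.]
wrist_force [ 0.147  0.028 -0.287] [0.22 0.49 0.29]
torque [0.038 0.029 0.016] [0.03 0.03 0.03]
18.7 92.08780899966833
```

Call:
arm_command(
  steps=[
    [[0, 0, 0], [-0.0005, 0, 0.0015], 1],
    [[0, 0, 0], [-0.0005, 0, 0.003], 0.8],
    [[0, 0, 0], [-0.0005, 0, 0.003], 0.5],
    [[0, 0, 0], [-0.0005, 0, 0.003], 0.5],
    [[0, 0, 0], [-0.0005, 0, 0.003], 0.5],
  ],
  squeeze=30,
)

```text
time_s: 19.38
ee_pos: [562.5, -301.2, -13.6]
eef_rot: [-3.141, 0.003, -0.004]
wrist_force: [0.0, 1.4, 0.4]
finger_gap: 65.6
```

```bash
python3 st.py
```

```text
ee_pos [ 562.517 -301.251  -13.65 ] [0.01 0.01 0.01]
eef_rot [-3.141e+00  3.000e-03 -4.000e-03] [0. 0. 0.]
wrist_force [ 0.012  1.132 -0.146] [0.44 0.24 0.42]
torque [0.215 0.016 0.011] [0.02 0.03 0.04]
19.525 65.62478544898156
```

Call:
arm_command(
  steps=[
    [[0, 0, 0], [0, 0, -0.015], 0.5],
    [[0, 0, 0], [0, 0, -0.05], 0.5],
    [[0, 0, 0], [0, 0, -0.095], 0.5],
    [[0, 0, 0], [0, 0, -0.14], 0.5],
    [[0, 0, 0], [0, 0, -0.145], 0.5],
  ],
)

```text
time_s: 20.2
ee_pos: [564.6, -303.5, 136.8]
eef_rot: [3.136, -0.003, 0.016]
wrist_force: [0.3, 0.2, -2.6]
finger_gap: 65.5
```

Call:
arm_command(
  steps=[
    [[0, 0, 0], [0.012, -0.056, 0], 0.5],
    [[0, 0, 0], [0.023, -0.112, 0], 0.5],
    [[0, 0, 0], [0.035, -0.167, 0], 0.5],
    [[0, 0, 0], [0.047, -0.223, 0], 0.5],
    [[0, 0, 0], [0.057, -0.275, 0], 0.5],
  ],
)

```text
time_s: 20.82
ee_pos: [621.2, -26.5, 133.9]
eef_rot: [3.136, -0.003, 0.011]
wrist_force: [0.6, -0.4, -1.9]
finger_gap: 65.7
```

```bash
python3 - <<'E'
from w import *
import st; st.avg(5)
e=get_state()["ee_pos"]; look('bearing_center',e[:2],'w7.png',dz=e[2]+13.6)
look('bearing_center',e[:2],'w7s.png',"scene",dz=e[2]+13.6)
E
```

```text
ee_pos [621.286 -24.576 133.912] [0.19 2.92 0.12]
eef_rot [3.138e+00 2.000e-03 1.100e-02] [0. 0. 0.]
wrist_force [-0.486  0.229 -2.197] [0.76 2.09 0.38]
torque [0.086 0.03  0.027] [0.18 0.06 0.02]
21.025 65.24117131636027
tcp [621.5 -29.6 134.8] [ 3.136 -0.005  0.013] gap 66.0 t 21.125 F [ 0.3 -0.5 -1.8]
mask 0.87 281.0 261.0 exp [280. 264.] [620.40713494 -29.58430946] 10471.5 11431.85245752125
mask 0.59 272.0 193.0 exp [280. 264.]
tip 0.29 [527.1 286.9   7.6]
tcp [621.9 -30.  135.5] [ 3.136 -0.006  0.015] gap 65.8 t 21.275 F [-0.  -1.5 -1.9]
mask 0.85 265.0 185.0 exp [268. 182.] [622.76715626 -33.48441155] 700.5 852.3873100674246
tip 0.91 [619.6 -31.6 155.1]
```

Call:
arm_command(
  steps=[
    [[0, 0, 0], [-0.001, -0.004, 0], 0.5],
    [[0, 0, 0], [-0.0015, -0.0075, 0], 0.5],
    [[0, 0, 0], [-0.0015, -0.0075, 0], 0.5],
    [[0, 0, 0], [-0.0015, -0.0075, 0], 0.5],
    [[0, 0, 0], [-0.0015, -0.0075, 0], 0.5],
  ],
)

```text
time_s: 22.0
ee_pos: [620.6, -22.2, 135.7]
eef_rot: [3.136, -0.005, 0.015]
wrist_force: [0.0, -0.1, -2.3]
finger_gap: 65.5
```

```bash
python3 - <<'E'
from w import *
import st; st.avg(5)
e=get_state()["ee_pos"]; look('bearing_center',e[:2],'w8.png',dz=e[2]+13.6)
look('bearing_center',e[:2],'w8s.png',"scene",dz=e[2]+13.6)
E
```

```text
ee_pos [620.59  -22.195 135.659] [0.01 0.02 0.02]
eef_rot [ 3.136 -0.006  0.015] [0. 0. 0.]
wrist_force [ 0.24  -0.096 -2.159] [0.54 0.4  0.56]
torque [ 0.01   0.04  -0.015] [0.03 0.02 0.03]
22.2 65.61544332312867
tcp [620.6 -22.2 135.7] [ 3.136 -0.006  0.015] gap 65.5 t 22.3 F [ 1.4 -0.2 -2.3]
mask 0.59 281.0 261.0 exp [280. 264.] [619.75288785 -22.73198606] 10624.5 11439.133797844523
tcp [620.6 -22.2 135.7] [ 3.136 -0.006  0.015] gap 65.5 t 22.45 F [ 0.5 -0.4 -1.3]
mask 0.76 269.0 185.0 exp [271. 183.] [620.59462463 -25.72342444] 738.0 855.3135878666071
tip 0.62 [617.8 -22.9 155.5]
```

Call:
arm_command(
  steps=[
    [[0, 0, 0], [-0.0005, 0, 0.012], 0.5],
    [[0, 0, 0], [-0.0005, 0, 0.024], 0.5],
    [[0, 0, 0], [-0.0005, 0, 0.034], 0.5],
    [[0, 0, 0], [-0.0005, 0, 0.044], 0.5],
    [[0, 0, 0], [-0.0005, 0, 0.044], 0.5],
  ],
)

```text
time_s: 23.18
ee_pos: [619.7, -22.2, 90.3]
eef_rot: [3.136, -0.006, 0.012]
wrist_force: [0.1, -0.0, -3.4]
finger_gap: 65.6
```

```bash
python3 st.py
```

```text
ee_pos [620.358 -22.404  91.33 ] [0.48 0.12 0.71]
eef_rot [ 3.136 -0.006  0.015] [0. 0. 0.]
wrist_force [-0.06  -0.136 -2.028] [0.13 0.4  0.82]
torque [0.031 0.015 0.021] [0.03 0.02 0.02]
23.325 65.74936732061762
```

Call:
arm_command(
  steps=[
    [[0, 0, 0], [-0.0005, 0, 0.007], 0.5],
    [[0, 0, 0], [-0.0005, 0, 0.013], 0.5],
    [[0, 0, 0], [-0.0005, 0, 0.018], 0.5],
    [[0, 0, 0], [-0.0005, 0, 0.022], 0.5],
    [[0, 0, 0], [-0.0005, 0, 0.0235], 0.5],
  ],
)

```text
time_s: 24.0
ee_pos: [620.6, -22.6, 68.5]
eef_rot: [3.136, -0.006, 0.016]
wrist_force: [-1.5, -0.2, 1.4]
finger_gap: 65.8
```

```bash
python3 st.py
```

```text
ee_pos [620.706 -22.674  68.687] [0.14 0.04 0.16]
eef_rot [ 3.136 -0.006  0.017] [0. 0. 0.]
wrist_force [-0.208  0.095 -1.706] [0.81 0.69 1.79]
torque [ 0.092  0.113 -0.01 ] [0.06 0.17 0.05]
24.15 65.38156506421727
```

Call:
arm_command(
  steps=[
    [[0, 0, 0], [0, 0, 0.001], 0.5],
    [[0, 0, 0], [0, 0, 0.001], 0.5],
    [[0, 0, 0], [0, 0, 0.001], 0.8],
    [[0, 0, 0], [0, 0, 0.001], 1],
    [[0, 0, 0], [0, 0, 0.001], 1],
  ],
)

```text
time_s: 24.82
ee_pos: [621.1, -22.8, 68.1]
eef_rot: [3.135, -0.006, 0.018]
wrist_force: [0.2, 0.3, 0.6]
finger_gap: 90.8
```

Call:
arm_command(
  steps=[
    [[0, 0, 0], [0, 0, 0], 1],
    [[0, 0, 0], [0, 0, -0.02], 1],
    [[0, 0, 0], [0, 0, -0.06], 1],
    [[0, 0, 0], [0, 0, -0.1], 1],
    [[0, 0, 0], [0, 0, -0.1], 1],
  ],
)

```text
time_s: 25.45
ee_pos: [623.2, -22.8, 174.2]
eef_rot: [3.133, -0.005, 0.034]
wrist_force: [-0.1, 0.8, -0.6]
finger_gap: 91.4
```

```bash
python3 - <<'E'
from w import *
look('bearing_center',(620.5,-22.4),'w9.png',dz=82)
p=shot("scene")
for t in ('spacer_center','bearing_center','retainer_grip'):
  for d in spotter.tip_of(p,t)[:3]: print(t,(p["M"]@np.r_[d["xyz"],1])[:3].round(1),d["confidence"])
f=cv2.resize(p["frame"],None,fx=5,fy=5,interpolation=cv2.INTER_CUBIC)
for z,q in ((48,30),(82,33),(100,33),(116,10)): cv2.polylines(f,[np.round(proj(p,rings(620,-22.5,[(z,q)]))*5+2).astype(np.int32)],True,(0,255,0),1)
c=(proj(p,[[620,-23,80]])[0]*5).astype(int); cv2.imwrite("pics/c9.png",f[c[1]-250:c[1]+250,c[0]-250:c[0]+250])
E
```

```text
tcp [621.5 -22.5 171.2] [ 3.134 -0.006  0.026] gap 92.4 t 25.5 F [ 0.4  0.4 -1.1]
spacer_center [388.6 225.1  17.5] 0.87
spacer_center [622.6 -20.7  62.7] 0.56
spacer_center [532.8 290.5   8.2] 0.31
bearing_center [620.2 -24.   88.4] 0.97
bearing_center [797.9  88.   -3.2] 0.72
retainer_grip [ 466.7 -139.1   34.4] 0.7
```

View pics/c9.png

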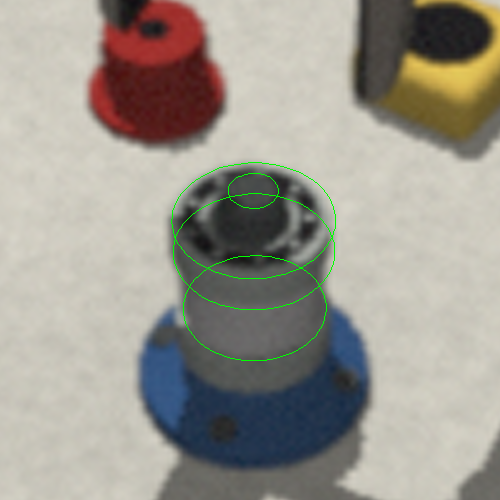

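The crop shows the bearing flat on the spacer at the predicted outline (upper face centre about (254,220)). Next the cap.

Call:
arm_command(
  steps=[
    [[0, 0, 0], [-0.038, 0.029, 0], 1],
    [[0, 0, 0], [-0.076, 0.058, 0], 1],
    [[0, 0, 0], [-0.114, 0.087, 0], 1],
    [[0, 0, 0], [-0.151, 0.117, 0], 1],
    [[0, 0, 0], [-0.151, 0.117, 0], 1],
  ],
)

```text
time_s: 26.42
ee_pos: [465.7, -139.6, 165.2]
eef_rot: [3.136, -0.011, 0.012]
wrist_force: [0.7, -0.4, -0.1]
finger_gap: 91.8
```

```bash
python3 - <<'E'
from w import *
import st; st.avg(5)
s=get_state(); print("rot fix deg",(R.from_rotvec(s["eef_rot"]).inv()*R.from_rotvec([np.pi,0,0])).as_rotvec(degrees=True).round(2))
look('retainer_grip',(470,-139.4),'w10.png')
look('retainer_grip',(470,-139.4),'w10s.png','scene')
E
```

```text
ee_pos [ 467.333 -138.551  165.582] [0.95 0.61 0.23]
eef_rot [ 3.136 -0.008  0.014] [0. 0. 0.]
wrist_force [ 0.214  0.091 -0.018] [0.33 0.42 0.27]
torque [ 0.027  0.008 -0.012] [0.02 0.01 0.04]
26.625 91.9812598818067
rot fix deg [ 0.31 -0.53 -0.14]
tcp [ 468.3 -137.8  165.8] [ 3.136e+00 -3.000e-03  1.400e-02] gap 92.0 t 26.725 F [-1.  -0.1 -0.3]
mask 0.76 281.0 199.0 exp [281. 199.] [ 469.05042826 -139.42757688] 2825.0 3013.047735242988
mask 0.53 176.0 68.0 exp [281. 199.]
tip 0.86 [ 472.6 -142.2   28.1]
tcp [ 468.1 -138.   165.8] [ 3.136 -0.004  0.014] gap 91.9 t 26.875 F [ 0.1  0.3 -0.8]
mask 0.71 251.0 177.0 exp [252. 178.] [ 471.01378768 -140.03644942] 613.5 666.1423841896467
tip 0.75 [ 471.5 -137.    36.3]
```

Call:
arm_command(
  steps=[
    [[0.3, -0.5, 0], [0.002, 0.0017, 0.04], 1],
    [[0.3, -0.5, 0], [0.002, 0.0017, 0.08], 1],
    [[0.3, -0.5, 0], [0.002, 0.0017, 0.12], 1],
    [[0.3, -0.5, 0], [0.002, 0.0017, 0.15], 1],
    [[0.3, -0.5, 0], [0.002, 0.0017, 0.163], 1],
  ],
)

```text
time_s: 27.6
ee_pos: [470.3, -140.0, 1.2]
eef_rot: [-3.14, 0.004, 0.004]
wrist_force: [0.2, 0.2, 1.2]
finger_gap: 91.7
```

```bash
python3 st.py
```

```text
ee_pos [ 470.606 -140.228    1.699] [0.61 0.36 0.95]
eef_rot [-1.57   0.002  0.003] [2.72 0.   0.  ]
wrist_force [-0.371  0.081  0.163] [0.7  0.34 0.58]
torque [0.008 0.042 0.009] [0.02 0.02 0.01]
27.75 91.63054286192838
```

Call:
arm_command(
  steps=[
    [[0, 0, 0], [0, 0, 0], 0.8],
    [[0, 0, 0], [0, 0, 0], 0.6],
    [[0, 0, 0], [0, 0, 0], 0.4],
    [[0, 0, 0], [0, 0, 0], 0.4],
    [[0, 0, 0], [0, 0, 0], 0.4],
  ],
  squeeze=30,
)

```text
time_s: 28.42
ee_pos: [472.2, -140.9, 4.0]
eef_rot: [3.141, -0.005, 0.003]
wrist_force: [0.1, 2.0, 2.6]
finger_gap: 49.5
```

```bash
python3 st.py
```

```text
ee_pos [ 472.192 -140.885    3.963] [0.01 0.01 0.01]
eef_rot [ 3.141e+00 -5.000e-03  3.000e-03] [0. 0. 0.]
wrist_force [-0.385  2.574  3.035] [0.38 0.52 0.51]
torque [ 0.538  0.095 -0.022] [0.05 0.03 0.01]
28.575 49.19031672802771
```

Call:
arm_command(
  steps=[
    [[0, 0, 0], [0, 0, -0.015], 0.4],
    [[0, 0, 0], [0, 0, -0.05], 0.4],
    [[0, 0, 0], [0, 0, -0.095], 0.4],
    [[0, 0, 0], [0, 0, -0.14], 0.4],
    [[0, 0, 0], [0, 0, -0.145], 0.4],
  ],
)

```text
time_s: 29.25
ee_pos: [474.4, -142.5, 153.4]
eef_rot: [3.136, -0.004, 0.014]
wrist_force: [-0.3, 0.4, -1.5]
finger_gap: 49.2
```

Call:
arm_command(
  steps=[
    [[0, 0, 0], [0.038, -0.029, 0], 0.4],
    [[0, 0, 0], [0.076, -0.058, 0], 0.4],
    [[0, 0, 0], [0.114, -0.087, 0], 0.4],
    [[0, 0, 0], [0.148, -0.116, 0], 0.4],
    [[0, 0, 0], [0.148, -0.116, 0], 0.4],
  ],
)

```text
time_s: 29.88
ee_pos: [623.1, -25.0, 151.9]
eef_rot: [3.137, 0.0, 0.01]
wrist_force: [-1.1, -1.0, -1.3]
finger_gap: 49.3
```

```bash
python3 - <<'E'
from w import *
import st; st.avg(8)
e=get_state()["ee_pos"]; look('retainer_grip',e[:2],'w11.png',dz=e[2]-4)
look('retainer_grip',e[:2],'w11s.png','scene',dz=e[2]-4)
E
```

```text
ee_pos [621.997 -27.047 152.986] [0.46 0.95 0.79]
eef_rot [ 3.136 -0.004  0.011] [0. 0. 0.]
wrist_force [-0.305 -0.184 -1.483] [0.43 0.42 0.3 ]
torque [0.016 0.019 0.005] [0.05 0.03 0.03]
30.225 48.837748697859816
tcp [622.5 -27.5 154.3] [ 3.136 -0.006  0.014] gap 49.3 t 30.325 F [-0.1 -0.6 -1.3]
mask 0.89 281.0 256.0 exp [280. 253.] [620.13654328 -28.31078214] 9926.5 10586.609987131204
tip 0.89 [620.5 -26.6 180.3]
tip 0.41 [ 717.5 -269.1    4.2]
tcp [622.7 -27.2 154.2] [ 3.136 -0.005  0.014] gap 49.5 t 30.475 F [-0.5 -0.3 -2.4]
mask 0.6 266.0 181.0 exp [268. 182.] [621.14602792 -29.80909201] 1009.5 1067.5364230081905
tip 0.93 [622.3 -24.7 186. ]
```

Call:
arm_command(
  steps=[
    [[0, 0, 0], [-0.001, -0.0025, 0], 0.4],
    [[0, 0, 0], [-0.001, -0.0048, 0], 0.4],
    [[0, 0, 0], [-0.001, -0.0048, 0.01], 0.4],
    [[0, 0, 0], [-0.001, -0.0048, 0.02], 0.4],
    [[0, 0, 0], [-0.001, -0.0048, 0.026], 0.4],
  ],
)

```text
time_s: 31.2
ee_pos: [621.3, -22.3, 126.6]
eef_rot: [3.136, -0.005, 0.011]
wrist_force: [-0.1, -0.4, 0.4]
finger_gap: 49.2
```

```bash
python3 - <<'E'
from w import *
import st; st.avg(6)
e=get_state()["ee_pos"]; look('retainer_grip',e[:2],'w12.png',dz=e[2]-4)
p=shot("scene"); f=cv2.resize(p["frame"],None,fx=5,fy=5,interpolation=cv2.INTER_CUBIC)
for z,q in ((100,33),(e[2]-4,34),(e[2]+40,25)): cv2.polylines(f,[np.round(proj(p,rings(620.3,-22.5,[(z,q)]))*5+2).astype(np.int32)],True,(0,255,0),1)
c=(proj(p,[[620,-23,110]])[0]*5).astype(int); cv2.imwrite("pics/c12.png",f[c[1]-250:c[1]+250,c[0]-250:c[0]+250])
E
```

```text
ee_pos [621.509 -22.33  127.166] [0.45 0.09 0.83]
eef_rot [ 3.136 -0.005  0.012] [0. 0. 0.]
wrist_force [-0.037 -0.044 -0.893] [0.27 0.52 0.9 ]
torque [ 0.024  0.036 -0.002] [0.02 0.03 0.02]
31.45 49.065438830887366
tcp [622.3 -22.5 128.6] [ 3.136 -0.005  0.015] gap 48.8 t 31.55 F [ 0.   0.  -1.4]
mask 0.86 281.0 256.0 exp [280. 253.] [620.02880803 -23.19256806] 9946.0 10581.893373326398
tip 0.79 [620.9 -23.2 152.9]
```

View pics/c12.png

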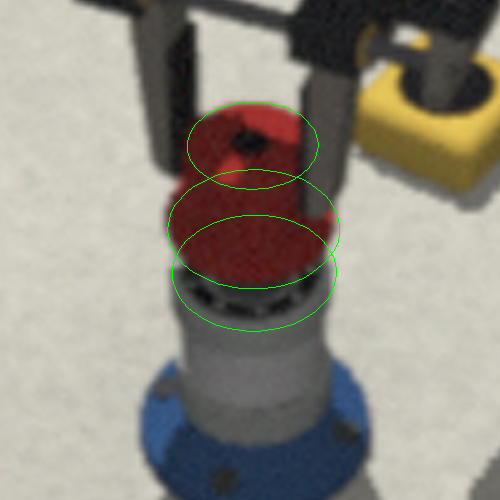

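The cap is over the axle: its flange, centred at about (250,232), matches the predicted outline to within about 1 mm. I'll lower it.

Call:
arm_command(
  steps=[
    [[0, 0, 0], [-0.0005, 0, 0.004], 0.4],
    [[0, 0, 0], [-0.0005, 0, 0.008], 0.4],
    [[0, 0, 0], [-0.0005, 0, 0.012], 0.4],
    [[0, 0, 0], [-0.0005, 0, 0.016], 0.4],
    [[0, 0, 0], [-0.0005, 0, 0.016], 0.4],
  ],
)

```text
time_s: 32.33
ee_pos: [621.5, -22.5, 111.9]
eef_rot: [3.136, -0.005, 0.014]
wrist_force: [-0.0, -0.2, -1.1]
finger_gap: 49.1
```

```bash
python3 st.py
```

```text
ee_pos [621.765 -22.517 112.302] [0.2  0.04 0.29]
eef_rot [ 3.136 -0.005  0.015] [0. 0. 0.]
wrist_force [-0.01  -0.21  -0.994] [0.31 0.35 0.2 ]
torque [0.03  0.013 0.012] [0.04 0.04 0.05]
32.475 49.32384115000568
```

Reading 112.5; home is about 104.

Call:
arm_command(
  steps=[
    [[0, 0, 0], [0, 0, 0.002], 0.4],
    [[0, 0, 0], [0, 0, 0.004], 0.4],
    [[0, 0, 0], [0, 0, 0.006], 0.4],
    [[0, 0, 0], [0, 0, 0.008], 0.4],
    [[0, 0, 0], [0, 0, 0.0085], 0.4],
  ],
)

```text
time_s: 33.15
ee_pos: [622.2, -22.6, 104.3]
eef_rot: [3.136, -0.005, 0.016]
wrist_force: [-0.6, 0.4, -0.2]
finger_gap: 49.1
```

```bash
python3 st.py
```

```text
ee_pos [622.172 -22.616 104.306] [0.02 0.01 0.03]
eef_rot [ 3.136 -0.005  0.016] [0. 0. 0.]
wrist_force [-0.447  0.181 -0.41 ] [0.08 0.16 0.52]
torque [0.066 0.056 0.011] [0.02 0.03 0.02]
33.3 48.74083607955141
```

Force is starting to drop off, so contact is near. I'll press about 1 mm more, then release and retreat.

Call:
arm_command(
  steps=[
    [[0, 0, 0], [0, 0, 0.0007], 0.4],
    [[0, 0, 0], [0, 0, 0.0015], 0.4],
    [[0, 0, 0], [0, 0, 0.0015], 0.4],
    [[0, 0, 0], [0, 0, 0.0015], 0.4],
    [[0, 0, 0], [0, 0, 0.0015], 0.4],
  ],
)

```text
time_s: 33.98
ee_pos: [622.5, -22.6, 104.1]
eef_rot: [3.136, -0.005, 0.017]
wrist_force: [-2.6, -0.0, 6.9]
finger_gap: 49.5
```

```bash
python3 st.py
```

```text
ee_pos [622.528 -22.628 104.097] [0.   0.01 0.01]
eef_rot [ 3.136 -0.005  0.017] [0. 0. 0.]
wrist_force [-2.596  0.515  6.183] [0.21 0.38 0.58]
torque [0.302 0.56  0.045] [0.02 0.02 0.03]
34.125 49.2698432678319
```

Call:
arm_command(
  steps=[
    [[0, 0, 0], [0, 0, 0], 0.6],
    [[0, 0, 0], [0, 0, 0], 0.8],
    [[0, 0, 0], [0, 0, 0], 1],
    [[0, 0, 0], [0, 0, 0], 1],
    [[0, 0, 0], [0, 0, 0], 1],
  ],
)

```text
time_s: 34.8
ee_pos: [622.5, -22.6, 104.0]
eef_rot: [3.136, -0.005, 0.017]
wrist_force: [0.5, -0.5, 0.1]
finger_gap: 91.5
```

Call:
arm_command(
  steps=[
    [[0, 0, 0], [0, 0, 0], 1],
    [[0, 0, 0], [0, 0, -0.02], 1],
    [[0, 0, 0], [0, 0, -0.06], 1],
    [[0, 0, 0], [0, 0, -0.1], 1],
    [[0, 0, 0], [0, 0, -0.1], 1],
  ],
)

```text
time_s: 35.42
ee_pos: [624.4, -22.7, 210.2]
eef_rot: [3.133, -0.004, 0.032]
wrist_force: [0.4, -0.3, 0.1]
finger_gap: 91.6
```

```bash
python3 - <<'E'
from w import *
look('retainer_grip',(620.3,-22.5),'w13.png',dz=100)
p=shot("scene")
for t in ('spacer_center','bearing_center','retainer_grip','short_spacer_center','glue','hammer','wrench_grip','tape_measure','offcut'):
  for d in spotter.tip_of(p,t)[:2]: print(t,(p["M"]@np.r_[d["xyz"],1])[:3].round(1),round(d["confidence"],2))
f=cv2.resize(p["frame"],None,fx=5,fy=5,interpolation=cv2.INTER_CUBIC)
for z,q in ((48,30),(82,33),(100,34),(108,34),(144,25)): cv2.polylines(f,[np.round(proj(p,rings(620.3,-22.5,[(z,q)]))*5+2).astype(np.int32)],True,(0,255,0),1)
c=(proj(p,[[620,-23,90]])[0]*5).astype(int); cv2.imwrite("pics/c13.png",f[c[1]-250:c[1]+250,c[0]-250:c[0]+250])
E
```

```text
tcp [622.9 -22.3 207.2] [ 3.135 -0.005  0.025] gap 91.7 t 35.475 F [-0.3  0.8 -0.1]
mask 0.69 281.0 217.0 exp [279. 218.] [619.31556327 -23.8052383 ] 4135.5 4250.965124813374
tip 0.59 [619.7 -25.3 127.7]
spacer_center [390.3 225.7  19. ] 0.76
spacer_center [623.6 -24.8  65.5] 0.65
bearing_center [619.4 -27.6  87.1] 0.76
retainer_grip [619.2 -22.8 132.3] 0.81
short_spacer_center [532.  289.4   7.8] 0.58
glue [8.01e+02 8.73e+01 1.00e-01] 0.95
hammer [749.1 292.3  -2.1] 0.85
wrench_grip [ 718.9 -270.2    0.8] 0.76
wrench_grip [ 7.879e+02 -9.290e+01 -1.000e-01] 0.61
tape_measure [411.3 -14.9   1.5] 0.75
offcut [786.7 -94.8   1.2] 0.84
offcut [619.6 -24.5  48.3] 0.62
```

View pics/c13.png

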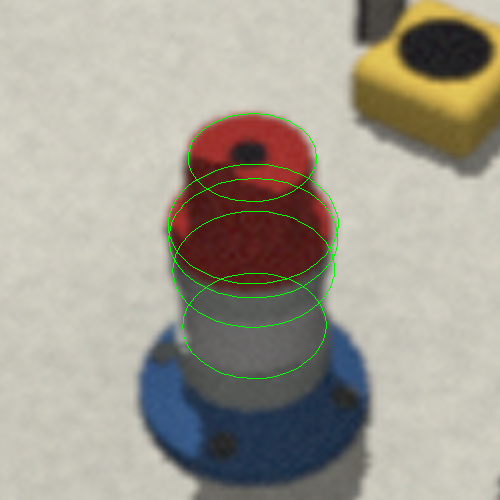

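The crop shows the cap seated and square on the stack, matching the home-height outlines (cap top about (252,155)), with the fingers clear. The other bench items are where they were. I'm handing in.

```bash
python3 -c "
from station import workorder,get_state
s=get_state(); print(s['time_s'],s['wrist_force'].round(1),abs(s['qd']).max().round(3)); print(workorder.sign_off())"
```

```text
36.075 [ 0.3 -0.8 -0.5] 0.004
the job is handed in; nothing more can be done
None
```

I lowered the tall spacer (the look-alike farthest to the robot's right), then the loose bearing, then the red cap onto the axle by hand. Each was pressed lightly home and released. I handed in at about 36 s, with the arm still and clear; the sign-off gives no verdict.

**Last checks:**
- **Stack:** In the scene view the stack matches its home-height outlines to about 1 mm. The network put the spacer, bearing and cap points at about 65, 87 and 132 mm above the bench; the home heights are 65, 91 and 130 mm. The bearing's 4 mm shortfall is at the limit of that network's accuracy. The outline and the contact height at release both say it is down.
- **Seating:** The cap met a firm contact of about 6 N at the height expected for home. For the spacer and bearing the contact force was only brief.
- **Bystanders:** The bench items moved no more than measurement noise, a few millimetres.

**What went wrong:**
- **Missed grasp:** My first grasp of the bearing missed. The real finger ends sit about 20 mm short of the reported TCP, so they passed above it. The bearing did not move, and I gripped it after going lower.
- **Spacer grip:** For the same reason the spacer was held only near its top edge, with the gap reading 57.6 mm instead of 60 mm. It still went on cleanly.

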